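# Sort the hall tray

## Task

Sort out the red catch-all tray on the hall console: the wooden comb and the green-lidded balm tin belong in the wooden grooming tray, the steel door stopper and the brass padlock in the black hardware bin, and the pearl bead bangle in the blue jewellery dish. Set each thing down inside, never dropping it, so that it rests fully on the floor of its container and not on another thing or on a rim: comb, padlock and bangle lying flat the way they lie now, tin and stopper standing the way they stand now. Leave the turquoise jug standing where it is in the red tray.

Things in the scene. Friction and masses are not known exactly. Their poses are not given: they have to be found in the camera images.
- red_tray: Red lacquered rectangular tray, 310 (its x) by 380 (its y) mm, floor 5 mm thick, rim 5 mm thick and 16 mm high. It holds the five things and the jug in two rows of three at the start, centres 105 mm or more apart, in any order. Origin: centre of its underside; z up. It is fixed to the console top and does not move.
- comb: Light wooden comb lying flat, 120 mm long (its x), 34 mm wide (its y) and 10 mm thick, spine on its +y side, teeth towards -y; stiff enough to be gripped across its width. 35 g. Origin: centre of its underside; z up.
- balm_tin: Round tin standing on its base, diameter 50 mm, 26 mm high, silver below with a green lid that does not come off and a white spot on top. 70 g. Origin: centre of its underside; z up.
- door_stopper: Weighted steel door stopper: upright cylinder, diameter 46 mm at its black rubber foot and 44 to 46 mm above it, straight-sided up to 42 mm, with a low dome to 55 mm, black rubber band round its middle. About 0.5 kg. Origin: centre of its rubber foot; z up.
- padlock: Brass padlock lying flat, shut: body 40 by 40 mm and 22 mm thick, with a steel shackle that reaches out to 50 mm from the origin along its +x (whole length 70 mm, from x = -20 to +50). Grip the body across its y. 0.22 kg. Origin: centre of the underside of the brass body, z up.
- bead_bangle: Stiff bangle of sixteen pearl-white beads of 12 mm on a rigid hoop, lying flat: outer diameter 76 mm, inner 52 mm, bead centres on a circle of radius 32 mm at height 6 mm. It can be pinched across one bead row, one finger inside the loop. 40 g. Origin: centre of the loop at the height of its underside, z up.
- jug: Small turquoise ceramic jug with a handle on its -x side (reaching 45 mm out), largest diameter 56 mm, 80 mm high, loose on the red tray; it stays there. Origin: centre of its underside; z up.
- grooming_tray: Wooden open tray with a cork-coloured floor, outside 157 (its x) by 162 (its y) mm, 22 mm high; walls and floor 6 mm thick, so inside 145 by 150 mm. For the comb and the balm tin, side by side. It stands left or right of the red tray. Origin: centre of its underside; z up. It is fixed to the console top and does not move.
- hardware_bin: Black steel open bin with a small brass handle outside on its +y and -y sides, outside 157 (its x) by 142 (its y) mm, 30 mm high; walls and floor 6 mm thick, so inside 145 by 130 mm. For the door stopper and the padlock, side by side. It stands left or right of the red tray. Origin: centre of its underside; z up. It is fixed to the console top and does not move.
- jewel_dish: Round blue ceramic dish with a flared rim, rim diameter 168 mm, 20 mm high, flat inner floor of diameter 140 mm at 6 mm height. For the bangle. It stands left or right of the red tray; the fourth place there is taken by an amber candle jar, 72 mm high. Origin: centre of its underside; z up. It is fixed to the console top and does not move.
Things that resemble listed ones, but are neither listed nor needed, are in the scene too. Leave any pink or purple look-alike of the door_stopper alone. What is shaped like the padlock but purple is not meant.

How it is judged:
At the end, for the whole second after the job is handed in: Comb and tin on the grooming tray's floor, stopper and padlock on the bin's, bangle on the dish's (centre within 36 mm of the dish's): each whole inside, underside within 5 mm of that floor, tilted under 0.1 rad, released, at rest; jug upright within 20 mm of its start (x of comb in the frame of grooming_tray between -0.065 and 0.065 m and y of comb in the frame of grooming_tray between -0.065 and 0.065 m and z of each of comb, balm_tin in the frame of grooming_tray below 0.011 m and angle between each of comb, balm_tin, door_stopper, padlock, bead_bangle, jug's own z axis and vertical below 0.1 rad and linear speed of each of comb, balm_tin, door_stopper, padlock, bead_bangle below 0.02 m/s and x of balm_tin in the frame of grooming_tray between -0.055 and 0.055 m and y of balm_tin in the frame of grooming_tray between -0.057 and 0.057 m and x of door_stopper in the frame of hardware_bin between -0.055 and 0.055 m and y of door_stopper in the frame of hardware_bin between -0.048 and 0.048 m and z of each of door_stopper, padlock in the frame of hardware_bin below 0.011 m and x of padlock in the frame of hardware_bin between -0.06 and 0.06 m and y of padlock in the frame of hardware_bin between -0.055 and 0.055 m and horizontal distance between bead_bangle and jewel_dish below 0.036 m and z of bead_bangle in the frame of jewel_dish below 0.011 m and distance of jug from where it was at the start of the episode below 0.02 m); the robot touches nothing.
It fails at once if the turquoise jug is pushed more than 20 mm from its place or tipped (distance of jug from where it was at the start of the episode above 0.02 m or angle between jug's own z axis and vertical above 0.35 rad).
It fails at once if a thing is dropped (from more than about 35 mm) instead of set down ((height (world z) of comb below 0.03 m and linear speed of comb above 0.8 m/s) or (height (world z) of balm_tin below 0.03 m and linear speed of balm_tin above 0.8 m/s) or (height (world z) of door_stopper below 0.03 m and linear speed of door_stopper above 0.8 m/s) or (height (world z) of padlock below 0.03 m and linear speed of padlock above 0.8 m/s) or (height (world z) of bead_bangle below 0.03 m and linear speed of bead_bangle above 0.8 m/s)).
It also fails if it takes over 112 s, if anything falls off the work surface, if the arm or the gripper's body presses on something with over 40 N, if the wrist force passes 120 N, or if a joint passes its speed limit or range.

## Robot

A 6-joint arm with a two-finger parallel gripper is mounted at the origin on the work surface. World frame = base frame: x ahead of the robot, y to its left, z up, the work surface at z = 0. Lengths are in m, angles in rad, forces in N, time in s.
With the tool pointing down it reaches from about 0.3 to 0.85 m from the base axis. Payload 5.4 kg.
Tool frame: the origin (TCP) lies midway between the tips of the shut fingers; the grasp point (between the pads) lies robot.grip_point_offset behind it (robot.grip_point_offset is the distance from the TCP to the grasp point, in m); z points along the fingers, y is the line along which they close (so a half turn about z gives the same grasp; the last joint's range is limited). The gripper opens to 85 mm and grips with 20 to 120 N. Pads are 22 mm wide; open, the fingers measure 114 mm over their backs; the gripper's body (76 mm by 85 mm) begins 54 mm behind the grasp point. The pads swing forward as they close: fully open they stand 13 mm farther back than shut.
Start: joints at [1.097, 0.158, 1.597, -0, 1.386, -0.21], TCP at [0.15, 0.555, 0.231] pointing down, gripper open.
Joint ranges: [-2.91, 2.91], [-0.94, 2.29], [0.18, 2.7], [-1.29, 4.43], [0.17, 2.64], [-3, 3]. Speed limits (rad/s): [2.57, 2.57, 3.14, 3.14, 3.14, 3.14].

## Interface

Orientations are given as a unit quaternion [w, x, y, z].
In Python, from rig import robot, cams, ticket, nets gives the robot as it stands.
- The arm moves only by the tool servo_tool, never from a script. Its argument "deltas" is a list of rows, each a list of 3 entries, a list of its own where there are three numbers: the shift along the tool's x, y, z as a fraction of full scale, then the turn about the tool's z as a fraction of full scale, then the opening, from -1 (shut) to 1 (fully open), so that 0 is half open. In form: [[[tx, ty, tz], roll, grip], ...]. A call has 1 to 8 rows; each row shifts and turns the commanded pose from where the row before left it, along the tool's axes as they then stand; what a row does not reach is not made up. Full scale, the value 1, is 0.25 m for a shift and 2 rad for a turn. A row lasts 1/10 s, in which the tool goes at most 50 mm and 8.59 degrees, less where a joint would pass 70% of its speed; a pose out of reach is approached as far as the arm can. A call with a number of a shift or a turn outside -1 to 1 is refused whole. A call with a gripper value outside its range is refused whole. The fingers move at their own pace and stop on an object; the grip force is fixed at half the most. Time passes only in rows, so rows that do not move let the fingers close. It gives the time, the measured TCP pose, the force, the opening and the grip force at its end, in the units of the state.
- robot.observe(): the state, without advancing time (a new reading comes with each control period).
- cams.get_image(name): name is "scene" or "top" or "wrist"; returns a dict with "pixels" (384x512x3 uint8, blue, green, red), "z_map" (384x512 float32, m along the optical axis (not along the pixel's ray), 0 where there is no reading), "camera_matrix" (3x3 intrinsics, pixels), "extrinsics" (4x4, takes a point from world to camera coordinates). Camera axes: x right, y down, z forward; pixel columns grow to the right and rows downward; lengths in m; the calibration is good to about 2 mm. A picture is of the moment at which its call begins.
- ticket.close_job(): hands the job in; it is judged then, once.
Trained networks look in the newest picture that a camera, given by its name, has taken for a name from the list of things; names that differ only in an ending like _2 or _b are one class to them, and where a whole thing is asked for, a point or a joint stands for the part that bears it (a point fixed in the world has none). Each returns a list of dicts, best first, with "p" (0 to 1); they miss things now and then, are a little off and sometimes report something else, mostly with a low value. They report only what shows in the picture. A call takes as long as a camera call. They do not tell look-alikes from the thing itself.
- nets.search_frame(thing, camera): "bbox" ([left, top, width, height] in pixels, round what is visible of it).
The state is a dict: "t": time; "qpos": joint angles; "dq": joint speeds; "joint_efforts": joint torques, N m; "tcp_pos": TCP position; "orientation": TCP orientation; "contact_force": force on the tool from outside, world axes, zero at the start; "moment": the same for the moment, N m; "gripper_width": opening from 0.0 (shut) to 1.0 (fully open); "gripper_force": force on a finger pad.
Only numpy, scipy, OpenCV 4.12 (cv2) and the standard library are available. Lean on these libraries where they do the work, as an engineer would, in place of code of your own. Each camera call takes 0.05 s, during which the arm holds its last target. There are 200 camera calls.

## Working session

There is one attempt and no reset: what is moved stays moved. The work goes in short steps, Python scripts to look and compute and a tool call to move; the robot and the scene stay as the last step left them, time stands still between calls to the robot, and variables do not carry over. Pictures are saved under pics/ and viewed, at most 14 in all, crops included, and the job is handed in when it is done.

Besides the shell and the picture viewer there is one more tool, called after "Emit:" by a JSON object that holds its "name" and its "arguments", one argument or row to a line. servo_tool: Moves the arm, as the interface text tells. Shift numbers are shares of 0.25 m and turn numbers shares of 2 rad, none past 1 either way. Its arguments: {"type":"object","properties":{"deltas":{"type":"array"}},"required":["deltas"]}

```bash
ls; mkdir -p pics; python3 - <<'E'
from rig import robot,cams
import cv2,numpy as np
s=robot.observe();print(s); print(robot.grip_point_offset)
for n in("top","scene"):
    r=cams.get_image(n);cv2.imwrite(f"pics/{n}0.png",r["pixels"]);np.savez(f"{n}0.npz",**r)
    print(n,r["camera_matrix"],r["extrinsics"])
E
```

```text
pics
{'t': 0.0, 'qpos': array([ 1.09689733e+00,  1.59055897e-01,  1.59822260e+00,  3.57985438e-05,
        1.38618170e+00, -2.10079730e-01]), 'dq': array([ 0.00074633, -0.00027846,  0.00049752,  0.00096343, -0.00143023,
        0.00096027]), 'joint_efforts': array([-2.33442115e-03, -3.96008456e+01, -3.31427550e+01, -5.06725719e-04,
        8.64048052e-03, -2.29574363e-05]), 'tcp_pos': array([0.14966683, 0.55457134, 0.23031787]), 'orientation': array([-3.29725422e-04,  1.31530641e-01,  9.91311666e-01, -8.73798637e-04]), 'contact_force': array([-0.04300395, -0.05171582, -0.05562911]), 'moment': array([ 0.05496205, -0.01187786,  0.05556881]), 'gripper_force': 0.0, 'gripper_width': 0.996565789919558}
0.0187
top [[383.53224001   0.         256.3318193 ]
 [  0.         383.53224001 192.96621777]
 [  0.           0.           1.        ]] [[ 0.00582632 -0.99945202 -0.032584    0.01646914]
 [-0.99689517 -0.00324652 -0.07867322  0.58727775]
 [ 0.07852432  0.03294121 -0.99636781  1.06044455]
 [ 0.          0.          0.          1.        ]]
scene [[404.13251311   0.         253.52419281]
 [  0.         404.13251311 191.54626418]
 [  0.           0.           1.        ]] [[ 0.02899623  0.99955231  0.00737562 -0.03095836]
 [ 0.66688271 -0.0138482  -0.74503401 -0.3352009 ]
 [-0.74459832  0.02652185 -0.6669857   1.58976645]
 [ 0.          0.          0.          1.        ]]
```

```bash
python3 -c "
import cv2
a=cv2.imread('pics/top0.png');cv2.imwrite('pics/top0b.png',cv2.resize(a,(800,600),interpolation=cv2.INTER_CUBIC))"
```

```text
(no output)
```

View pics/top0b.png

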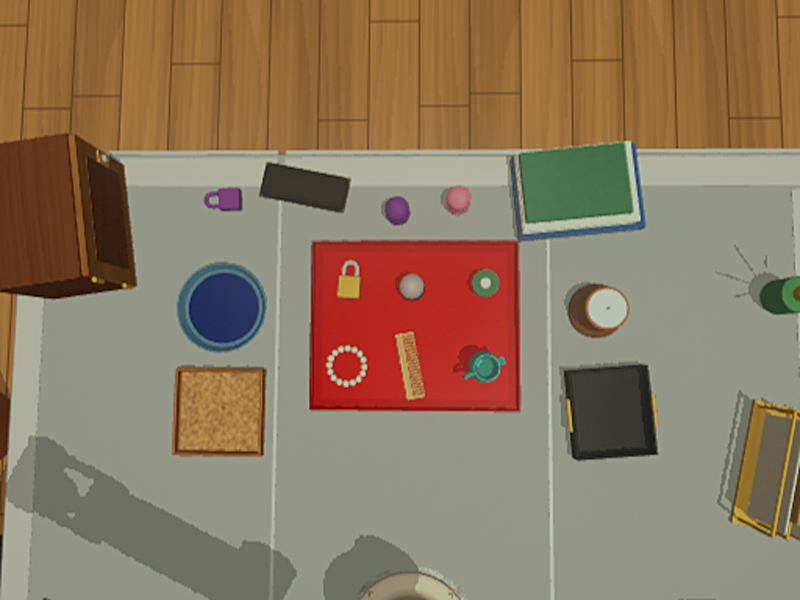

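View pics/scene0.png

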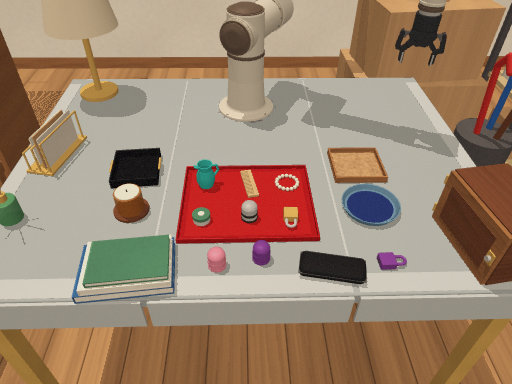

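```bash
cat > h.py <<'E'
import cv2,numpy as np
def world(r):
    d=r["z_map"];K=r["camera_matrix"];T=r["extrinsics"]
    v,u=np.mgrid[:d.shape[0],:d.shape[1]]
    P=np.stack([(u-K[0,2])/K[0,0]*d,(v-K[1,2])/K[1,1]*d,d],-1)
    W=(P-T[:3,3])@T[:3,:3]; W[d==0]=np.nan
    return W
def report(W,m,name):
    P=W[m];P=P[np.isfinite(P[:,2])]
    (c,s,a)=cv2.minAreaRect((P[:,:2]*1000).astype(np.float32))
    cc,rad=cv2.minEnclosingCircle((P[:,:2]*1000).astype(np.float32))
    print(name,len(P),'rect c',np.round(c,1),'size',np.round(s,1),'ang',round(a,1),'mean',np.round(P.mean(0)*1000,1),'circ',np.round(cc,1),round(rad,1),'z5/95',np.round(np.percentile(P[:,2],[5,95])*1000,1))
E
python3 - <<'E'
from h import *
r=dict(np.load('top0.npz'));W=world(r);I=r['pixels'].astype(int);B,G,R=I[...,0],I[...,1],I[...,2]
H=cv2.cvtColor(r['pixels'],cv2.COLOR_BGR2HSV);S=H[...,1];h=H[...,0]
def roi(x0,y0,x1,y1):
    m=np.zeros(B.shape,bool);m[int(y0/1.5625):int(y1/1.5625),int(x0/1.5625):int(x1/1.5625)]=1;return m
red=((h<6)|(h>172))&(S>150)
Z=W[...,2]
rz=roi(316,246,515,405)
print('tray floor z',np.nanmedian(Z[rz&red]))
for n,b in dict(padlock=(325,252,370,305),stopper=(390,262,432,308),tin=(465,262,505,305),bangle=(320,338,375,392),comb=(388,325,432,405),jug=(450,338,512,392)).items():
    report(W,roi(*b)&~red,n); report(W,roi(*b)&(Z>.0105),n+' z')
report(W,roi(325,252,370,305)&(h>15)&(h<35)&(S>110),'padbody')
report(W,roi(390,262,432,308)&(Z>.045),'stoptop')
report(W,roi(465,262,505,305)&(Z>.026),'tintop')
report(W,roi(450,338,512,392)&(Z>.07),'jugtop')
for n,b,z in(('groom',(165,358,272,465),.015),('bin',(555,355,665,470),.022),('dish',(170,255,272,360),.012),('tray',(300,230,530,420),.012)):
    m=roi(*b); report(W,m&(Z>z),n); 
    print(' floor',np.nanpercentile(Z[m],[25,50,75]))
a=r['pixels'][110:270,190:340];cv2.imwrite('pics/crop0.png',cv2.resize(a,(750,800)[:2] if 0 else (560,597),interpolation=cv2.INTER_CUBIC))
E
```

```text
tray floor z 0.0047457346404522135
padlock 291 rect c [630.2 115.4] size [44.3 70.1] ang 86.3 mean [623.6 113.8  22.6] circ [628.3 113.7] 37.1 z5/95 [ 5.7 28.9]
padlock z 273 rect c [637.9 111.8] size [40.7 83.5] ang 84.1 mean [624.5 112.8  24. ] circ [637.7 110.5] 45.9 z5/95 [16. 29.]
stopper 214 rect c [6.136e+02 2.000e-01] size [41.6 42.4] ang 43.9 mean [612.4  -0.   51.6] circ [614.6   0.9] 23.0 z5/95 [24.9 61.1]
stopper z 218 rect c [ 6.241e+02 -2.000e-01] size [62.8 43. ] ang 4.4 mean [613.   -0.8  51.8] circ [625.6  -6.1] 34.1 z5/95 [25.  61.1]
tin 265 rect c [ 622.7 -132.9] size [49.  49.2] ang 14.4 mean [ 621.8 -131.9   29.4] circ [ 623.6 -133.9] 26.3 z5/95 [12.3 33.6]
tin z 255 rect c [ 622.2 -132.7] size [47.6 48. ] ang 44.4 mean [ 622.4 -132.2   30.6] circ [ 622.9 -132.5] 24.9 z5/95 [26.9 33.7]
bangle 272 rect c [471.2 120.1] size [75.5 74.1] ang 78.9 mean [471.5 117.8  12.5] circ [472.3 119.2] 39.0 z5/95 [ 3.1 17.7]
bangle z 221 rect c [474.  117.7] size [72.5 73.2] ang 74.7 mean [473.8 116.7  14.6] circ [479.  113.5] 43.2 z5/95 [11.2 17.8]
comb 546 rect c [472.6   3.4] 
[... 1021 characters left out ...]
1.8 86.4]
groom 539 rect c [388.5 349.2] size [157.1 163.1] ang 0.1 mean [387.2 347.2  20.4] circ [388.2 349.1] 111.4 z5/95 [16.5 23.9]
 floor [0.00121987 0.00489344 0.00741821]
bin 645 rect c [ 395.1 -353.1] size [156.9 156.2] ang 4.8 mean [ 393.5 -353.5   28.3] circ [ 394.8 -352.5] 103.7 z5/95 [23.9 32.4]
 floor [0.00058931 0.0045818  0.0075766 ]
dish 451 rect c [578.1 348.8] size [163.8 164. ] ang 46.4 mean [579.7 359.4  17.4] circ [578.1 348.9] 83.8 z5/95 [12.7 22.2]
 floor [-1.60674108e-05  4.03379657e-03  7.07189638e-03]
tray 2314 rect c [554.7 -13.7] size [322.7 398.6] ang 0.5 mean [544.  -10.8  27. ] circ [554.7 -13.8] 254.0 z5/95 [12.7 74.2]
 floor [0.00242058 0.0046397  0.0068858 ]
```

View pics/crop0.png

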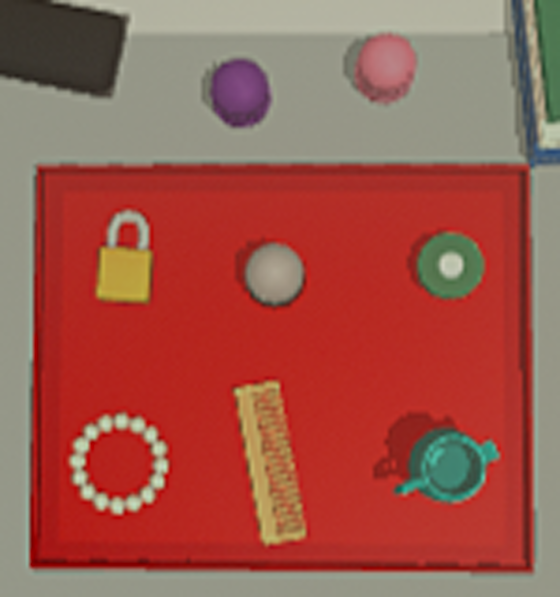

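The crop shows the steel stopper at (273,272), the only grey one. The pink and purple domes at (385,65) and (240,92) lie outside the tray and are look-alikes. The brass padlock is at (125,270), and the purple padlock at (223,199) in the full view isn't meant. The tin is at (450,265), the bangle at (120,463), the comb at (270,462) and the jug at (450,465).

I'll take the padlock first: align the tool yaw, then travel.

Emit:
{"name": "servo_tool", "arguments": {
  "deltas": [
    [[0, 0, 0], -0.055, 0.2],
    [[0, 0, 0], -0.05, 0.2],
    [[0, 0, 0], 0, 0.2]
  ]
}}

```text
t: 0.4
tcp_pos: [0.1498, 0.5548, 0.2308]
orientation: [-0.0, 0.027, 1.0, -0.0]
contact_force: [0.1, 0.3, 0.2]
gripper_width: 0.601
gripper_force: 0.0
```

```bash
cat >> h.py <<'E'
def go(x,y,z,yaw=None):
    "total tool-frame shift (fractions) and roll to reach target (m, deg)"
    from rig import robot
    from scipy.spatial.transform import Rotation as Ro
    s=robot.observe();w,a,b,c=s['orientation'];R=Ro.from_quat([a,b,c,w])
    M=R.as_matrix();cy=np.degrees(np.arctan2(M[1,0],M[0,0]))
    d=np.array([x,y,z])-s['tcp_pos']; roll=0
    if yaw is not None:
        roll=-((yaw-cy+180)%360-180); R=R*Ro.from_euler('z',roll,degrees=True)
    t=R.inv().apply(d)/.25
    print('t',round(s['t'],2),'tcp',np.round(s['tcp_pos'],4),'yaw',round(cy,1),'tilt',np.round(np.degrees(np.arccos(-M[2,2])),2),'shift',np.round(t,3),'roll',round(np.radians(roll)/2,3),'w',round(s['gripper_width']*85,1),'gf',round(s['gripper_force'],1),'q6',round(s['qpos'][5],2),'F',np.round(s['contact_force'],1))
E
python3 -c "
from h import *
go(.616,.114,.09,176.5)"
```

```text
t 0.4 tcp [0.1498 0.5548 0.2308] yaw 176.9 tilt 0.06 shift [-1.969 -1.646  0.564] roll 0.004 w 51.0 gf 0.0 q6 -0.42 F [0.1 0.3 0.2]
```

Emit:
{"name": "servo_tool", "arguments": {
  "deltas": [
    [[-0.14, -0.1175, 0], 0, 0.3],
    [[-0.14, -0.1175, 0], 0, 0.3],
    [[-0.14, -0.1175, 0], 0, 0.3],
    [[-0.14, -0.1175, 0], 0, 0.3],
    [[-0.14, -0.1175, 0], 0, 0.3],
    [[-0.14, -0.1175, 0], 0, 0.3],
    [[-0.14, -0.1175, 0], 0, 0.3],
    [[-0.14, -0.1175, 0], 0, 0.3]
  ]
}}

```text
t: 1.2
tcp_pos: [0.4179, 0.3038, 0.2312]
orientation: [-0.0, 0.028, 1.0, 0.0]
contact_force: [0.1, 1.3, 0.3]
gripper_width: 0.646
gripper_force: 0.0
```

Emit:
{"name": "servo_tool", "arguments": {
  "deltas": [
    [[-0.14, -0.1175, 0], 0, 0.3],
    [[-0.14, -0.1175, 0], 0, 0.3],
    [[-0.14, -0.1175, 0], 0, 0.3],
    [[-0.14, -0.1175, 0], 0, 0.3],
    [[-0.14, -0.1175, 0], 0, 0.3],
    [[-0.14, -0.1175, 0], 0, 0.3],
    [[0, 0, 0], 0, 0.3],
    [[0, 0, 0], 0, 0.3]
  ]
}}

```text
t: 2.0
tcp_pos: [0.6171, 0.1175, 0.2305]
orientation: [-0.001, 0.029, 1.0, 0.0]
contact_force: [-0.6, 0.2, -0.3]
gripper_width: 0.654
gripper_force: 0.0
```

```bash
python3 -c "
from h import *
from rig import cams
go(.616,.114,.008,176.5)
r=cams.get_image('wrist');cv2.imwrite('pics/wrist0.png',r['pixels'])
np.savez('w0.npz',**r)
W=world(r);I=r['pixels'];H=cv2.cvtColor(I,cv2.COLOR_BGR2HSV);h,S=H[...,0],H[...,1]
X,Y,Z=W[...,0],W[...,1],W[...,2]
def near(x,y,d):return (abs(X-x)<d)&(abs(Y-y)<d)
red=((h<6)|(h>172))&(S>150)
m=near(.625,.114,.05)&~red
report(W,m&(Z>.02)&(h>15)&(h<35)&(S>110),'padtop'); report(W,m&(Z>.008),'pad')
print(np.nanmedian(Z[red]))
for n,x,y in(('stop',.614,0),('bangle',.472,.119),('tin',.622,-.133),('comb',.472,.003)):
    m=near(x,y,.045 if n!='comb' else .07)&(Z>.009)
    if m.sum()>50: report(W,m,n)
"
```

```text
t 2.0 tcp [0.6171 0.1175 0.2305] yaw 176.7 tilt 0.09 shift [ 0.002 -0.015  0.89 ] roll 0.002 w 55.6 gf 0.0 q6 -1.52 F [-0.6  0.2 -0.3]
padtop 929 rect c [612.6 112.5] size [96.5 38.8] ang 86.3 mean [611.6 115.1  51.6] circ [611.4 112.6] 48.3 z5/95 [ 26.3 302.8]
pad 24153 rect c [627.6 114. ] size [100.   70.3] ang 90.0 mean [606.1 109.1 288.2] circ [615.4 114. ] 52.3 z5/95 [238.5 326.1]
0.00645381347372182
stop 1256 rect c [614.6   7.8] size [58.8 41.5] ang 56.9 mean [607.8   6.2  48.7] circ [620.5   4.4] 32.2 z5/95 [13.1 60.9]
bangle 1437 rect c [470.1 117.3] size [74.1 73.9] ang 31.9 mean [469.1 117.7  15.9] circ [472.6 116.8] 39.6 z5/95 [13.  18.4]
tin 1348 rect c [ 618.6 -138. ] size [63.  49.2] ang 76.6 mean [ 618.1 -127.6   29.3] circ [ 612.3 -138.4] 34.9 z5/95 [13.3 33.4]
comb 2670 rect c [466.9  -5. ] size [122.1 108.3] ang 58.0 mean [468.3   3.6  14.8] circ [464.7   3. ] 68.6 z5/95 [10.6 17. ]
```

View pics/wrist0.png

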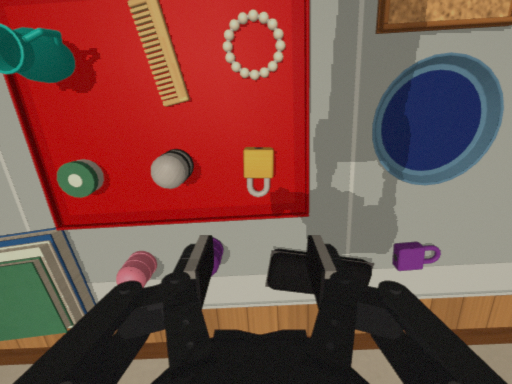

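The wrist view shows the padlock at (259,163), centred between the fingers, so I'll descend and grip it.

Emit:
{"name": "servo_tool", "arguments": {
  "deltas": [
    [[0.008, -0.016, 0.18], 0, 0.3],
    [[0, 0, 0.18], 0, 0.3],
    [[0, 0, 0.18], 0, 0.3],
    [[0, 0, 0.18], 0, 0.3],
    [[0, 0, 0.1], 0, 0.3],
    [[0, 0, 0.066], 0, 0.3],
    [[0, 0, 0], 0, 0.3],
    [[0, 0, 0], 0, -0.3]
  ]
}}

```text
t: 2.85
tcp_pos: [0.6157, 0.1148, 0.0113]
orientation: [0.001, 0.027, 1.0, 0.0]
contact_force: [0.1, 0.2, 0.3]
gripper_width: 0.494
gripper_force: 0.0
```

Emit:
{"name": "servo_tool", "arguments": {
  "deltas": [
    [[0, 0, 0], 0, -0.6],
    [[0, 0, 0], 0, -0.6],
    [[0, 0, 0], 0, -0.6],
    [[0, 0, 0], 0, -0.6]
  ]
}}

```text
t: 3.25
tcp_pos: [0.6165, 0.1144, 0.012]
orientation: [0.002, 0.027, 1.0, 0.0]
contact_force: [-1.1, 1.3, 6.3]
gripper_width: 0.452
gripper_force: 63.1
```

```bash
python3 -c "
from h import *
c,s=np.cos(np.radians(4.5)),np.sin(np.radians(4.5))
p=[-.012,-.025]
go(.395+c*p[0]-s*p[1],-.353+s*p[0]+c*p[1],.011,181)
# bin details from top
r=dict(np.load('top0.npz'));W=world(r);Z=W[...,2];X,Y=W[...,0],W[...,1];h=cv2.cvtColor(r['pixels'],cv2.COLOR_BGR2HSV)
m=(abs(X-.395)<.1)&(abs(Y+.353)<.11)&(Z>.024)&((h[...,1]<90))
report(W,m,'bin no brass')
w=dict(np.load('w0.npz'));Ww=world(w);Z=Ww[...,2];X,Y=Ww[...,0],Ww[...,1]
m=(abs(X-.471)<.045)&(abs(Y-.118)<.045)&(Z>.0085)&(Z<.03)&(cv2.cvtColor(w['pixels'],cv2.COLOR_BGR2HSV)[...,1]<110)
P=Ww[m][:,:2]
from scipy.optimize import least_squares
f=least_squares(lambda q:np.hypot(P[:,0]-q[0],P[:,1]-q[1])-q[2],[.471,.118,.032],loss='soft_l1',f_scale=.003);print(f.x)
a=np.arctan2(P[:,1]-f.x[1],P[:,0]-f.x[0]);print('bead phase deg (mod 22.5)',np.degrees(np.angle(np.mean(np.exp(16j*a))))/16,abs(np.mean(np.exp(16j*a))))
"
```

```text
t 3.25 tcp [0.6165 0.1144 0.012 ] yaw 176.9 tilt 0.2 shift [ 0.96  -1.957  0.   ] roll -0.036 w 38.4 gf 63.1 q6 -1.53 F [-1.1  1.3  6.3]
bin no brass 493 rect c [ 395.4 -356.1] size [156.9 150.2] ang 4.8 mean [ 393.7 -353.    28.9] circ [ 394.8 -352.5] 103.7 z5/95 [25.3 32.8]
[0.47077693 0.11775237 0.03174895]
bead phase deg (mod 22.5) -2.294230577110002 0.20187657127504294
```

Emit:
{"name": "servo_tool", "arguments": {
  "deltas": [
    [[0, 0, -0.05], 0, -0.6],
    [[0, 0, -0.15], 0, -0.6],
    [[0, 0, -0.18], -0.018, -0.6],
    [[0, 0, -0.18], -0.018, -0.6],
    [[0, 0, 0], 0, -0.6]
  ]
}}

```text
t: 3.75
tcp_pos: [0.6199, 0.1141, 0.159]
orientation: [0.008, -0.009, 1.0, -0.0]
contact_force: [0.6, -1.1, -1.4]
gripper_width: 0.454
gripper_force: 62.2
```

Emit:
{"name": "servo_tool", "arguments": {
  "deltas": [
    [[0.08, -0.163, 0], 0, -0.6],
    [[0.08, -0.163, 0], 0, -0.6],
    [[0.08, -0.163, 0], 0, -0.6],
    [[0.08, -0.163, 0], 0, -0.6],
    [[0.08, -0.163, 0], 0, -0.6],
    [[0.08, -0.163, 0], 0, -0.6]
  ]
}}

```text
t: 4.35
tcp_pos: [0.4976, -0.1336, 0.1492]
orientation: [-0.001, -0.009, 1.0, 0.0]
contact_force: [0.4, -0.2, -3.2]
gripper_width: 0.45
gripper_force: 62.1
```

Emit:
{"name": "servo_tool", "arguments": {
  "deltas": [
    [[0.08, -0.163, 0], 0, -0.6],
    [[0.08, -0.163, 0], 0, -0.6],
    [[0.08, -0.163, 0], 0, -0.6],
    [[0.08, -0.163, 0], 0, -0.6],
    [[0.08, -0.163, 0], 0, -0.6],
    [[0.08, -0.163, 0], 0, -0.6],
    [[0, 0, 0], 0, -0.6]
  ]
}}

```text
t: 5.05
tcp_pos: [0.381, -0.3835, 0.1497]
orientation: [-0.0, -0.006, 1.0, -0.001]
contact_force: [-0.7, -0.6, -2.5]
gripper_width: 0.449
gripper_force: 62.2
```

```bash
python3 -c "
from h import *
from rig import cams
c,s=np.cos(np.radians(4.5)),np.sin(np.radians(4.5))
p=[-.012,-.025]
go(.395+c*p[0]-s*p[1],-.3535+s*p[0]+c*p[1],.0128,181)
r=cams.get_image('wrist');cv2.imwrite('pics/wrist1.png',r['pixels'])
np.savez('w1.npz',**r)
"
```

```text
t 5.05 tcp [ 0.381  -0.3835  0.1497] yaw -179.3 tilt 0.14 shift [-0.017  0.018  0.548] roll -0.003 w 38.1 gf 62.2 q6 -2.59 F [-0.7 -0.6 -2.5]
```

View pics/wrist1.png

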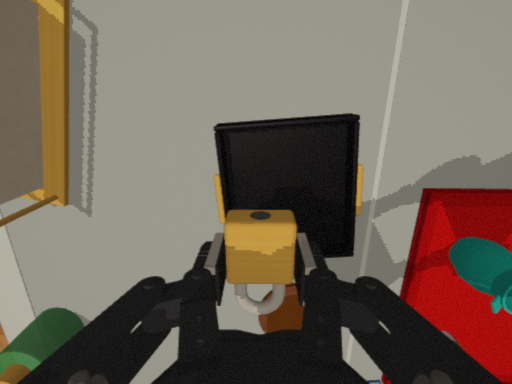

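Emit:
{"name": "servo_tool", "arguments": {
  "deltas": [
    [[-0.016, 0.018, 0.15], 0, -0.6],
    [[0, 0, 0.15], 0, -0.6],
    [[0, 0, 0.12], 0, -0.6],
    [[0, 0, 0.06], 0, -0.6],
    [[0, 0, 0.04], 0, -0.6],
    [[0, 0, 0.016], 0, -0.6],
    [[0, 0, 0], 0, -0.6]
  ]
}}

```text
t: 5.8
tcp_pos: [0.3883, -0.3749, 0.0165]
orientation: [0.0, -0.009, 1.0, -0.0]
contact_force: [-0.3, 0.4, -2.9]
gripper_width: 0.45
gripper_force: 62.1
```

```bash
python3 -c "
from h import *
go(.385,-.379,.0128,181)"
```

```text
t 5.8 tcp [ 0.3883 -0.3749  0.0165] yaw -178.9 tilt 0.07 shift [ 0.013 -0.016  0.015] roll 0.0 w 38.2 gf 62.1 q6 -2.58 F [-0.3  0.4 -2.9]
```

Emit:
{"name": "servo_tool", "arguments": {
  "deltas": [
    [[0, 0, 0.008], 0, -0.6],
    [[0, 0, 0.006], 0, -0.6],
    [[0, 0, 0], 0, -0.6]
  ]
}}

```text
t: 6.1
tcp_pos: [0.3882, -0.3752, 0.013]
orientation: [0.0, -0.009, 1.0, -0.001]
contact_force: [1.2, -0.6, -1.9]
gripper_width: 0.448
gripper_force: 62.3
```

Emit:
{"name": "servo_tool", "arguments": {
  "deltas": [
    [[0, 0, 0], 0, 0.12],
    [[0, 0, 0], 0, 0.12],
    [[0, 0, 0], 0, 0.12],
    [[0, 0, 0], 0, 0.12],
    [[0, 0, -0.08], 0, 0.12],
    [[0, 0, -0.17], 0, 0.2],
    [[0, 0, -0.17], 0.072, 0.4],
    [[0, 0, -0.17], 0.072, 0.5]
  ]
}}

```text
t: 6.9
tcp_pos: [0.3876, -0.3742, 0.1613]
orientation: [-0.0, 0.137, 0.991, 0.0]
contact_force: [0.5, -0.6, 0.0]
gripper_width: 0.751
gripper_force: 0.0
```

Emit:
{"name": "servo_tool", "arguments": {
  "deltas": [
    [[0, 0, 0], 0.072, 0.5],
    [[0, 0, 0], 0.072, 0.5],
    [[0, 0, 0], 0.072, 0.5],
    [[0, 0, 0], 0.072, 0.5],
    [[0, 0, 0], 0.072, 0.5],
    [[0, 0, 0], 0.072, 0.5],
    [[0, 0, 0], 0.072, 0.5],
    [[0, 0, 0], 0.072, 0.5]
  ]
}}

```text
t: 7.7
tcp_pos: [0.3877, -0.3744, 0.1598]
orientation: [-0.0, 0.655, 0.756, 0.0]
contact_force: [0.1, 0.3, -0.4]
gripper_width: 0.753
gripper_force: 0.0
```

Emit:
{"name": "servo_tool", "arguments": {
  "deltas": [
    [[0, 0, 0], 0.072, 0.5],
    [[0, 0, 0], 0, 0.5],
    [[0, 0, 0], 0, 0.5]
  ]
}}

```text
t: 8.0
tcp_pos: [0.3877, -0.3745, 0.1598]
orientation: [-0.0, 0.704, 0.71, -0.0]
contact_force: [1.0, -0.0, -0.3]
gripper_width: 0.753
gripper_force: 0.0
```

```bash
python3 -c "
from h import *
from rig import cams
go(.614,0,.016,90)
r=cams.get_image('top');np.savez('top1.npz',**r)
W=world(r);Z=W[...,2];X,Y=W[...,0],W[...,1];H=cv2.cvtColor(r['pixels'],cv2.COLOR_BGR2HSV)
m=(abs(X-.395)<.07)&(abs(Y+.353)<.07)&(Z<.04)&(H[...,0]>15)&(H[...,0]<35)&(H[...,1]>110)
report(W,m,'padlock')
"
```

```text
t 8.0 tcp [ 0.3877 -0.3745  0.1598] yaw 90.5 tilt 0.0 shift [1.498 0.905 0.575] roll 0.004 w 64.0 gf 0.0 q6 -1.0 F [ 1.  -0.  -0.3]
padlock 255 rect c [ 379.6 -357.6] size [ 51.5 151.4] ang 17.0 mean [ 387.2 -372.8   25.8] circ [ 391.2 -354.3] 76.6 z5/95 [14.5 30.1]
```

Emit:
{"name": "servo_tool", "arguments": {
  "deltas": [
    [[0.15, 0.09, 0], 0, 0.5],
    [[0.15, 0.09, 0], 0, 0.5],
    [[0.15, 0.09, 0], 0, 0.5],
    [[0.15, 0.09, 0], 0, 0.5],
    [[0.15, 0.09, 0], 0, 0.5]
  ]
}}

```text
t: 8.55
tcp_pos: [0.5001, -0.1849, 0.16]
orientation: [0.0, 0.705, 0.71, 0.0]
contact_force: [0.8, -0.7, -0.1]
gripper_width: 0.747
gripper_force: 0.0
```

Emit:
{"name": "servo_tool", "arguments": {
  "deltas": [
    [[0.15, 0.09, 0], 0, 0.5],
    [[0.15, 0.09, 0], 0, 0.5],
    [[0.15, 0.09, 0], 0, 0.5],
    [[0.15, 0.09, 0], 0, 0.5],
    [[0.15, 0.09, 0], 0, 0.5],
    [[0, 0, 0], 0, 0.5],
    [[0, 0, 0], 0, 0.5],
    [[0, 0, 0], 0, 0.5]
  ]
}}

```text
t: 9.35
tcp_pos: [0.6105, 0.0009, 0.1596]
orientation: [-0.0, 0.705, 0.709, -0.0]
contact_force: [-0.1, 0.3, 0.3]
gripper_width: 0.748
gripper_force: 0.0
```

```bash
python3 -c "
from h import *
from rig import cams
go(.614,0,.016,90)
r=cams.get_image('wrist');cv2.imwrite('pics/wrist2.png',r['pixels'])
W=world(r);Z=W[...,2];X,Y=W[...,0],W[...,1];S=cv2.cvtColor(r['pixels'],cv2.COLOR_BGR2HSV)[...,1]
report(W,(np.hypot(X-.614,Y)<.04)&(Z>.02)&(Z<.065)&(S<60),'stop')
report(W,(np.hypot(X-.614,Y)<.04)&(Z>.05)&(Z<.065)&(S<60),'stoptop')
report(W,(np.hypot(X-.622,Y+.133)<.04)&(Z>.028)&(Z<.04),'tintop')
"
```

```text
t 9.35 tcp [0.6105 0.0009 0.1596] yaw 90.3 tilt 0.04 shift [-0.003  0.014  0.574] roll 0.003 w 63.6 gf 0.0 q6 -0.2 F [-0.1  0.3  0.3]
stop 1524 rect c [612.6   2.8] size [40.5 41. ] ang 82.9 mean [612.4   6.2  54.3] circ [612.6   2.9] 21.2 z5/95 [32.5 61. ]
stoptop 1255 rect c [612.9   1.6] size [39.7 39.8] ang 29.5 mean [612.5   3.5  57.6] circ [612.5   2.1] 20.9 z5/95 [51.8 61.1]
tintop 1108 rect c [ 620.2 -131.3] size [48.9 49.4] ang 10.4 mean [ 620.  -129.9   32.1] circ [ 620.  -131.7] 25.4 z5/95 [30.8 33.3]
```

View pics/wrist2.png

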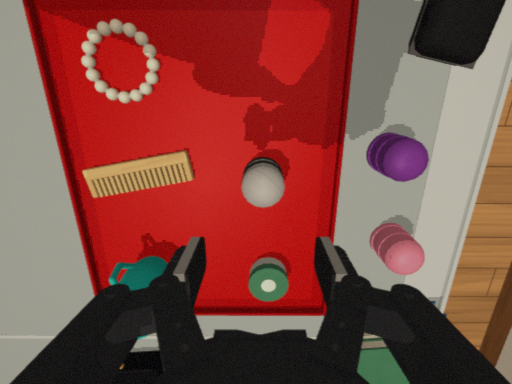

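The stopper at (263,183) is centred on the fingers' midline, so I'll descend and grip.

Emit:
{"name": "servo_tool", "arguments": {
  "deltas": [
    [[0, 0.01, 0.15], 0, 0.5],
    [[0, 0, 0.15], 0, 0.5],
    [[0, 0, 0.14], 0, 0.5],
    [[0, 0, 0.08], 0, 0.5],
    [[0, 0, 0.05], 0, 0.5],
    [[0, 0, 0], 0, 0.2],
    [[0, 0, 0], 0, -0.4],
    [[0, 0, 0], 0, -0.4]
  ]
}}

```text
t: 10.2
tcp_pos: [0.6139, 0.0013, 0.0183]
orientation: [0.001, 0.705, 0.709, 0.0]
contact_force: [-0.2, 0.6, -5.2]
gripper_width: 0.497
gripper_force: 61.3
```

Emit:
{"name": "servo_tool", "arguments": {
  "deltas": [
    [[0, 0, 0], 0, -0.4],
    [[0, 0, 0], 0, -0.4],
    [[0, 0, 0], 0, -0.4]
  ]
}}

```text
t: 10.5
tcp_pos: [0.6137, 0.0015, 0.018]
orientation: [0.0, 0.705, 0.709, 0.0]
contact_force: [-0.6, -1.8, 0.9]
gripper_width: 0.499
gripper_force: 61.6
```

```bash
python3 -c "
from h import *
c,s=np.cos(np.radians(4.5)),np.sin(np.radians(4.5))
p=[0,.033]
go(.395+c*p[0]-s*p[1],-.3535+s*p[0]+c*p[1],.017,94)
"
```

```text
t 10.5 tcp [0.6137 0.0015 0.018 ] yaw 90.3 tilt 0.05 shift [-1.223 -0.973  0.004] roll -0.032 w 42.4 gf 61.6 q6 -0.2 F [-0.6 -1.8  0.9]
```

Emit:
{"name": "servo_tool", "arguments": {
  "deltas": [
    [[0, 0, -0.05], 0, -0.4],
    [[0, 0, -0.12], 0, -0.4],
    [[0, 0, -0.15], -0.016, -0.4],
    [[0, 0, -0.15], -0.016, -0.4],
    [[0, 0, -0.13], 0, -0.4]
  ]
}}

```text
t: 11.0
tcp_pos: [0.6136, 0.0018, 0.17]
orientation: [0.001, 0.682, 0.731, 0.001]
contact_force: [0.3, -0.1, -5.6]
gripper_width: 0.494
gripper_force: 62.0
```

Emit:
{"name": "servo_tool", "arguments": {
  "deltas": [
    [[-0.136, -0.108, 0], 0, -0.4],
    [[-0.136, -0.108, 0], 0, -0.4],
    [[-0.136, -0.108, 0], 0, -0.4],
    [[-0.136, -0.108, 0], 0, -0.4],
    [[-0.136, -0.108, 0], 0, -0.4]
  ]
}}

```text
t: 11.5
tcp_pos: [0.4892, -0.1782, 0.1679]
orientation: [0.0, 0.682, 0.731, 0.0]
contact_force: [0.2, -0.4, -6.0]
gripper_width: 0.494
gripper_force: 62.6
```

Emit:
{"name": "servo_tool", "arguments": {
  "deltas": [
    [[-0.136, -0.108, 0], 0, -0.4],
    [[-0.136, -0.108, 0], 0, -0.4],
    [[-0.136, -0.108, 0], 0, -0.4],
    [[-0.136, -0.108, 0], 0, -0.4],
    [[0, 0, 0], 0, -0.4],
    [[0, 0, 0], 0, -0.4],
    [[0, 0, 0], 0, -0.4]
  ]
}}

```text
t: 12.2
tcp_pos: [0.3924, -0.3195, 0.1674]
orientation: [-0.0, 0.682, 0.731, 0.0]
contact_force: [-0.1, 0.6, -4.7]
gripper_width: 0.5
gripper_force: 62.7
```

```bash
python3 -c "
from h import *
from rig import cams
c,s=np.cos(np.radians(4.5)),np.sin(np.radians(4.5))
p=[0,.035]
go(.395+c*p[0]-s*p[1],-.3535+s*p[0]+c*p[1],.019,94)
r=cams.get_image('wrist');cv2.imwrite('pics/wrist3.png',r['pixels'])
"
```

```text
t 12.2 tcp [ 0.3924 -0.3195  0.1674] yaw 94.0 tilt 0.04 shift [ 0.003 -0.001  0.594] roll -0.0 w 42.5 gf 62.7 q6 -0.99 F [-0.1  0.6 -4.7]
```

View pics/wrist3.png

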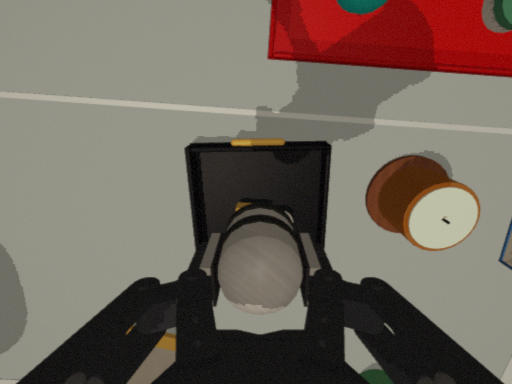

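Emit:
{"name": "servo_tool", "arguments": {
  "deltas": [
    [[0, 0, 0.15], 0, -0.4],
    [[0, 0, 0.15], 0, -0.4],
    [[0, 0, 0.13], 0, -0.4],
    [[0, 0, 0.08], 0, -0.4],
    [[0, 0, 0.05], 0, -0.4],
    [[0, 0, 0.025], 0, -0.4],
    [[0, 0, 0], 0, -0.4],
    [[0, 0, 0], 0, -0.4]
  ]
}}

```text
t: 13.05
tcp_pos: [0.3929, -0.3212, 0.0223]
orientation: [0.001, 0.682, 0.731, -0.0]
contact_force: [-0.5, -0.3, -5.0]
gripper_width: 0.496
gripper_force: 62.8
```

Emit:
{"name": "servo_tool", "arguments": {
  "deltas": [
    [[0, 0, 0.007], 0, -0.4],
    [[0, 0, 0.006], 0, -0.4],
    [[0, 0, 0], 0, -0.4],
    [[0, 0, 0], 0, -0.4]
  ]
}}

```text
t: 13.45
tcp_pos: [0.3927, -0.3212, 0.019]
orientation: [0.001, 0.682, 0.731, -0.0]
contact_force: [-0.7, 1.7, 4.8]
gripper_width: 0.494
gripper_force: 63.5
```

Contact felt, so I'll release, lift and go for the tin.

Emit:
{"name": "servo_tool", "arguments": {
  "deltas": [
    [[0, 0, 0], 0, 0.3],
    [[0, 0, 0], 0, 0.3],
    [[0, 0, 0], 0, 0.3],
    [[0, 0, 0], 0, 0.3],
    [[0, 0, -0.08], 0, 0.3],
    [[0, 0, -0.17], 0, 0.5],
    [[0, 0, -0.17], 0.016, 0.6],
    [[0, 0, -0.17], 0.016, 0.6]
  ]
}}

```text
t: 14.25
tcp_pos: [0.3918, -0.3201, 0.1667]
orientation: [-0.0, 0.706, 0.708, 0.0]
contact_force: [1.1, -0.2, -0.4]
gripper_width: 0.8
gripper_force: 0.0
```

Emit:
{"name": "servo_tool", "arguments": {
  "deltas": [
    [[0.1, 0.12, 0], 0, 0.6],
    [[0.1, 0.12, 0], 0, 0.6],
    [[0.1, 0.12, 0], 0, 0.6],
    [[0.1, 0.12, 0], 0, 0.6],
    [[0.1, 0.13, 0], 0, 0.6],
    [[0.1, 0.15, 0], 0, 0.6],
    [[0.1, 0.15, 0], 0, 0.6],
    [[0, 0, 0], 0, 0.6]
  ]
}}

```text
t: 15.05
tcp_pos: [0.6217, -0.1407, 0.1646]
orientation: [-0.0, 0.704, 0.71, 0.001]
contact_force: [-1.2, 0.5, -0.0]
gripper_width: 0.799
gripper_force: 0.0
```

Emit:
{"name": "servo_tool", "arguments": {
  "deltas": [
    [[0, 0, 0], 0, 0.6],
    [[0, 0, 0], 0, 0.6]
  ]
}}

```text
t: 15.25
tcp_pos: [0.618, -0.1448, 0.165]
orientation: [-0.0, 0.706, 0.709, -0.0]
contact_force: [-0.1, 0.5, -0.1]
gripper_width: 0.8
gripper_force: 0.0
```

```bash
python3 -c "
from h import *
from rig import cams
go(.621,-.132,.010,90)
r=cams.get_image('wrist');cv2.imwrite('pics/wrist4.png',r['pixels'])
W=world(r);Z=W[...,2];X,Y=W[...,0],W[...,1]
report(W,(np.hypot(X-.622,Y+.133)<.04)&(Z>.028)&(Z<.04),'tintop')
r=cams.get_image('top');cv2.imwrite('pics/top2.png',cv2.resize(r['pixels'],(800,600),interpolation=cv2.INTER_CUBIC))
W=world(r);Z=W[...,2];X,Y=W[...,0],W[...,1];S=cv2.cvtColor(r['pixels'],cv2.COLOR_BGR2HSV)[...,1]
report(W,(np.hypot(X-.393,Y+.321)<.045)&(Z>.042)&(Z<.07),'stop')
"
```

```text
t 15.25 tcp [ 0.618  -0.1448  0.165 ] yaw 90.3 tilt 0.05 shift [0.051 0.013 0.62 ] roll 0.002 w 68.0 gf 0.0 q6 -0.42 F [-0.1  0.5 -0.1]
tintop 1631 rect c [ 620.4 -131.9] size [48.8 49.2] ang 87.2 mean [ 620.3 -131.1   32.1] circ [ 620.3 -131.9] 24.9 z5/95 [30.8 33.3]
stop 216 rect c [ 394.7 -320.5] size [39.5 42.3] ang 55.9 mean [ 395.2 -319.    55.7] circ [ 394.9 -321.2] 22.0 z5/95 [47.2 61.9]
```

View pics/top2.png

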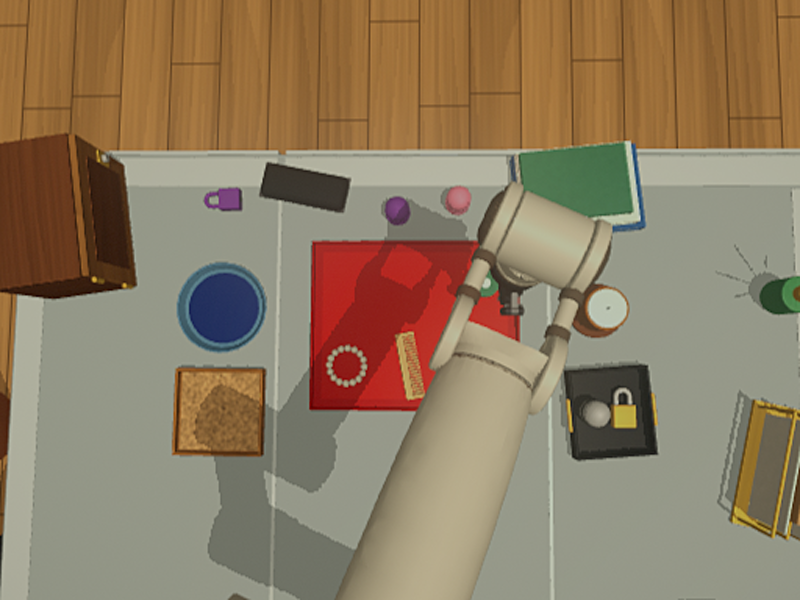

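The bin holds the stopper at (597,413) and the padlock at (624,410), both well inside. Now the tin.

Emit:
{"name": "servo_tool", "arguments": {
  "deltas": [
    [[0.051, 0.012, 0.15], 0, 0.6],
    [[0, 0, 0.15], 0, 0.6],
    [[0, 0, 0.15], 0, 0.6],
    [[0, 0, 0.1], 0, 0.6],
    [[0, 0, 0.07], 0, 0.5],
    [[0, 0, 0], 0, 0.3],
    [[0, 0, 0], 0, -0.3],
    [[0, 0, 0], 0, -0.3]
  ]
}}

```text
t: 16.15
tcp_pos: [0.6231, -0.1323, 0.0125]
orientation: [0.002, 0.705, 0.709, 0.001]
contact_force: [-0.3, -0.4, -1.7]
gripper_width: 0.564
gripper_force: 61.7
```

Emit:
{"name": "servo_tool", "arguments": {
  "deltas": [
    [[0, 0, 0], 0, -0.3],
    [[0, 0, 0], 0, -0.3]
  ]
}}

```text
t: 16.35
tcp_pos: [0.6224, -0.1318, 0.0115]
orientation: [0.001, 0.705, 0.709, 0.0]
contact_force: [0.2, -0.2, -1.5]
gripper_width: 0.559
gripper_force: 61.7
```

```bash
python3 -c "
from h import *
go(.3885,.3095,.1,90)
"
```

```text
t 16.35 tcp [ 0.6224 -0.1318  0.0115] yaw 90.3 tilt 0.11 shift [ 1.765 -0.935 -0.357] roll 0.003 w 47.5 gf 61.7 q6 -0.4 F [ 0.2 -0.2 -1.5]
```

Emit:
{"name": "servo_tool", "arguments": {
  "deltas": [
    [[0, 0, -0.05], 0, -0.3],
    [[0, 0, -0.15], 0, -0.3],
    [[0, 0, -0.15], 0, -0.3],
    [[0, 0, -0.15], 0, -0.3],
    [[0.16, -0.085, 0], 0, -0.3],
    [[0.16, -0.085, 0], 0, -0.3],
    [[0.16, -0.085, 0], 0, -0.3],
    [[0.16, -0.085, 0], 0, -0.3]
  ]
}}

```text
t: 17.15
tcp_pos: [0.5351, 0.0294, 0.1366]
orientation: [0.001, 0.706, 0.709, 0.001]
contact_force: [0.6, 1.1, -1.0]
gripper_width: 0.562
gripper_force: 62.0
```

Emit:
{"name": "servo_tool", "arguments": {
  "deltas": [
    [[0.16, -0.085, 0], 0, -0.3],
    [[0.16, -0.085, 0], 0, -0.3],
    [[0.16, -0.085, 0], 0, -0.3],
    [[0.16, -0.085, 0], 0, -0.3],
    [[0.16, -0.085, 0], 0, -0.3],
    [[0.16, -0.085, 0], 0, -0.3],
    [[0.16, -0.085, 0], 0, -0.3],
    [[0, 0, 0], 0, -0.3]
  ]
}}

```text
t: 17.95
tcp_pos: [0.3831, 0.3112, 0.1364]
orientation: [-0.001, 0.703, 0.711, 0.001]
contact_force: [-0.3, -0.8, -0.9]
gripper_width: 0.557
gripper_force: 62.0
```

Emit:
{"name": "servo_tool", "arguments": {
  "deltas": [
    [[0, 0, 0], 0, -0.3],
    [[0, 0, 0], 0, -0.3]
  ]
}}

```text
t: 18.15
tcp_pos: [0.3864, 0.3067, 0.1359]
orientation: [0.0, 0.706, 0.709, 0.0]
contact_force: [-0.1, -0.7, -0.7]
gripper_width: 0.56
gripper_force: 62.0
```

```bash
python3 -c "
from h import *
go(.3885,.3095,.0135,90)
"
```

```text
t 18.15 tcp [0.3864 0.3067 0.1359] yaw 90.2 tilt 0.06 shift [0.011 0.008 0.49 ] roll 0.002 w 47.6 gf 62.0 q6 0.42 F [-0.1 -0.7 -0.7]
```

Emit:
{"name": "servo_tool", "arguments": {
  "deltas": [
    [[0.01, 0.008, 0.14], 0, -0.3],
    [[0, 0, 0.14], 0, -0.3],
    [[0, 0, 0.1], 0, -0.3],
    [[0, 0, 0.06], 0, -0.3],
    [[0, 0, 0.03], 0, -0.3],
    [[0, 0, 0.016], 0, -0.3],
    [[0, 0, 0], 0, -0.3],
    [[0, 0, 0], 0, -0.3]
  ]
}}

```text
t: 18.95
tcp_pos: [0.3887, 0.31, 0.0148]
orientation: [0.0, 0.706, 0.709, 0.001]
contact_force: [0.3, -0.7, -0.8]
gripper_width: 0.56
gripper_force: 62.0
```

Emit:
{"name": "servo_tool", "arguments": {
  "deltas": [
    [[0, 0, 0.007], 0, -0.3],
    [[0, 0, 0.004], 0, -0.3],
    [[0, 0, 0], 0, -0.3]
  ]
}}

```text
t: 19.25
tcp_pos: [0.388, 0.31, 0.0114]
orientation: [0.0, 0.705, 0.709, 0.0]
contact_force: [0.3, -0.6, -0.7]
gripper_width: 0.561
gripper_force: 62.1
```

Emit:
{"name": "servo_tool", "arguments": {
  "deltas": [
    [[0, 0, 0.004], 0, -0.3],
    [[0, 0, 0.004], 0, -0.3],
    [[0, 0, 0], 0, -0.3]
  ]
}}

```text
t: 19.55
tcp_pos: [0.3881, 0.31, 0.0112]
orientation: [0.0, 0.705, 0.709, -0.0]
contact_force: [-6.6, -4.6, 19.3]
gripper_width: 0.564
gripper_force: 63.8
```

Emit:
{"name": "servo_tool", "arguments": {
  "deltas": [
    [[0, 0, -0.002], 0, 0.4],
    [[0, 0, 0], 0, 0.4],
    [[0, 0, 0], 0, 0.4],
    [[0, 0, 0], 0, 0.4],
    [[0, 0, -0.1], 0, 0.4],
    [[0, 0, -0.16], -0.073, 0.4],
    [[0, 0, -0.16], -0.073, 0.4],
    [[0, 0, -0.16], -0.073, 0.4]
  ]
}}

```text
t: 20.35
tcp_pos: [0.3872, 0.3096, 0.1557]
orientation: [-0.0, 0.532, 0.847, -0.0]
contact_force: [0.4, 0.4, 0.1]
gripper_width: 0.703
gripper_force: 0.0
```

Emit:
{"name": "servo_tool", "arguments": {
  "deltas": [
    [[0, 0, 0], -0.073, 0.4],
    [[0, 0, 0], -0.073, 0.4],
    [[0, 0, 0], -0.073, 0.4],
    [[0, 0, 0], -0.073, 0.4],
    [[0, 0, 0], -0.073, 0.4],
    [[0, 0, 0], -0.073, 0.4],
    [[0, 0, 0], -0.073, 0.4],
    [[0, 0, 0], -0.073, 0.4]
  ]
}}

```text
t: 21.15
tcp_pos: [0.3875, 0.3097, 0.1542]
orientation: [-0.0, -0.023, 1.0, -0.0]
contact_force: [0.3, 0.1, -0.2]
gripper_width: 0.7
gripper_force: 0.0
```

Emit:
{"name": "servo_tool", "arguments": {
  "deltas": [
    [[0, 0, 0], -0.073, 0.2],
    [[0, 0, 0], 0, 0.2],
    [[0, 0, 0], 0, 0.2]
  ]
}}

```text
t: 21.45
tcp_pos: [0.3875, 0.3098, 0.1543]
orientation: [-0.0, -0.091, 0.996, -0.0]
contact_force: [-0.6, 0.7, -0.1]
gripper_width: 0.603
gripper_force: 0.0
```

```bash
python3 -c "
from h import *
go(.4725,.0035,.15,190.6)
"
```

```text
t 21.45 tcp [0.3875 0.3098 0.1543] yaw -169.5 tilt 0.02 shift [-0.109 -1.267  0.017] roll -0.001 w 51.2 gf 0.0 q6 -1.32 F [-0.6  0.7 -0.1]
```

Emit:
{"name": "servo_tool", "arguments": {
  "deltas": [
    [[-0.014, -0.158, 0], 0, 0.2],
    [[-0.014, -0.158, 0], 0, 0.2],
    [[-0.014, -0.158, 0], 0, 0.2],
    [[-0.014, -0.158, 0], 0, 0.2],
    [[-0.014, -0.158, 0], 0, 0.2],
    [[-0.014, -0.158, 0], 0, 0.2],
    [[-0.014, -0.158, 0], 0, 0.2],
    [[-0.012, -0.158, 0], 0, 0.2]
  ]
}}

```text
t: 22.25
tcp_pos: [0.4735, 0.0028, 0.1547]
orientation: [0.0, -0.091, 0.996, -0.0]
contact_force: [0.9, -0.1, -0.7]
gripper_width: 0.6
gripper_force: 0.0
```

Emit:
{"name": "servo_tool", "arguments": {
  "deltas": [
    [[0, 0, 0], 0, 0.2],
    [[0, 0, 0], 0, 0.2],
    [[0, 0, 0], 0, 0.2]
  ]
}}

```text
t: 22.55
tcp_pos: [0.4728, 0.0053, 0.1543]
orientation: [-0.0, -0.093, 0.996, 0.0]
contact_force: [-0.2, 1.4, 0.1]
gripper_width: 0.6
gripper_force: 0.0
```

```bash
python3 -c "
from h import *
from rig import cams
go(.4725,.0035,.007,190.6)
r=cams.get_image('wrist');cv2.imwrite('pics/wrist5.png',r['pixels']);np.savez('w5.npz',**r)
W=world(r);Z=W[...,2];X,Y=W[...,0],W[...,1];H=cv2.cvtColor(r['pixels'],cv2.COLOR_BGR2HSV)
report(W,(np.hypot(X-.472,Y-.0035)<.075)&(Z<.03)&(H[...,0]>9)&(H[...,0]<30),'comb')
report(W,(np.hypot(X-.472,Y-.118)<.045)&(Z<.03)&(H[...,1]<110),'bangle')
"
```

```text
t 22.55 tcp [0.4728 0.0053 0.1543] yaw -169.4 tilt 0.05 shift [ 0.002 -0.007  0.589] roll 0.0 w 51.0 gf 0.0 q6 -2.0 F [-0.2  1.4  0.1]
comb 2938 rect c [470.9   2.8] size [118.7  34.8] ang 10.9 mean [469.3   2.8  14.2] circ [470.7   2.5] 60.9 z5/95 [ 8.3 16.7]
bangle 1413 rect c [469.9 117.4] size [74.8 73.5] ang 57.8 mean [468.2 116.5  15.5] circ [472.6 118.6] 40.3 z5/95 [12.3 18. ]
```

View pics/wrist5.png

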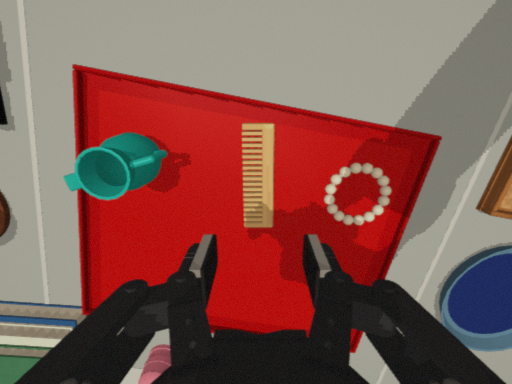

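Emit:
{"name": "servo_tool", "arguments": {
  "deltas": [
    [[0.004, -0.009, 0.15], 0, 0.15],
    [[0, 0, 0.15], 0, 0.15],
    [[0, 0, 0.14], 0, 0.15],
    [[0, 0, 0.08], 0, 0.15],
    [[0, 0, 0.04], 0, 0.1],
    [[0, 0, 0.025], 0, 0.1],
    [[0, 0, 0], 0, 0.1],
    [[0, 0, 0], 0, 0.1]
  ]
}}

```text
t: 23.4
tcp_pos: [0.4736, 0.002, 0.0094]
orientation: [0.001, -0.093, 0.996, -0.0]
contact_force: [-0.3, -0.2, 0.1]
gripper_width: 0.547
gripper_force: 0.0
```

Emit:
{"name": "servo_tool", "arguments": {
  "deltas": [
    [[0, 0, 0.008], 0, 0],
    [[0, 0, 0], 0, -0.1],
    [[0, 0, 0], 0, -0.5],
    [[0, 0, 0], 0, -0.6],
    [[0, 0, 0], 0, -0.6],
    [[0, 0, 0], 0, -0.6]
  ]
}}

```text
t: 24.0
tcp_pos: [0.4733, 0.0017, 0.0072]
orientation: [0.001, -0.093, 0.996, -0.0]
contact_force: [-1.6, 0.4, 6.2]
gripper_width: 0.376
gripper_force: 60.1
```

```bash
python3 -c "
from h import *
go(.3885,.3845,.13,180)
"
```

```text
t 24.0 tcp [0.4733 0.0017 0.0072] yaw -169.3 tilt 0.07 shift [ 0.339  1.531 -0.492] roll 0.093 w 32.0 gf 60.1 q6 -2.01 F [-1.6  0.4  6.2]
```

Emit:
{"name": "servo_tool", "arguments": {
  "deltas": [
    [[0, 0, -0.04], 0, -0.6],
    [[0, 0, -0.12], 0, -0.6],
    [[0, 0, -0.16], 0.047, -0.6],
    [[0, 0, -0.16], 0.046, -0.6],
    [[0.038, 0.17, 0], 0, -0.6],
    [[0.038, 0.17, 0], 0, -0.6],
    [[0.038, 0.17, 0], 0, -0.6],
    [[0.038, 0.17, 0], 0, -0.6]
  ]
}}

```text
t: 24.8
tcp_pos: [0.4341, 0.1734, 0.1271]
orientation: [0.001, 0.0, 1.0, 0.0]
contact_force: [1.1, 0.5, -0.2]
gripper_width: 0.376
gripper_force: 59.6
```

Emit:
{"name": "servo_tool", "arguments": {
  "deltas": [
    [[0.038, 0.17, 0], 0, -0.6],
    [[0.038, 0.17, 0], 0, -0.6],
    [[0.038, 0.17, 0], 0, -0.6],
    [[0.038, 0.17, 0], 0, -0.6],
    [[0.035, 0.17, 0], 0, -0.6],
    [[0, 0, 0], 0, -0.6],
    [[0, 0, 0], 0, -0.6],
    [[0, 0, 0], 0, -0.6]
  ]
}}

```text
t: 25.6
tcp_pos: [0.3879, 0.3837, 0.1264]
orientation: [-0.0, 0.0, 1.0, -0.0]
contact_force: [0.5, -0.8, 0.1]
gripper_width: 0.375
gripper_force: 59.7
```

```bash
python3 -c "
from h import *
from rig import cams
go(.391,.3845,.0085,180)
r=cams.get_image('wrist');cv2.imwrite('pics/wrist6.png',r['pixels'])
W=world(r);Z=W[...,2];X,Y=W[...,0],W[...,1]
report(W,(abs(X-.389)<.1)&(abs(Y-.349)<.1)&(Z>.015)&(Z<.024),'groom rim')
report(W,(np.hypot(X-.389,Y-.31)<.04)&(Z>.026)&(Z<.04),'tin')
"
```

```text
t 25.6 tcp [0.3879 0.3837 0.1264] yaw 180.0 tilt 0.03 shift [-0.013  0.004  0.471] roll -0.0 w 31.8 gf 59.7 q6 -1.01 F [ 0.5 -0.8  0.1]
groom rim 3775 rect c [385.5 349.7] size [162.4 156.9] ang 89.9 mean [363.2 338.3  21.7] circ [385.9 349.4] 111.8 z5/95 [16.6 23.7]
tin 2110 rect c [387.1 309.6] size [49.  49.4] ang 12.0 mean [385.8 310.3  32.9] circ [387.  309.6] 25.1 z5/95 [31.4 34.2]
```

View pics/wrist6.png

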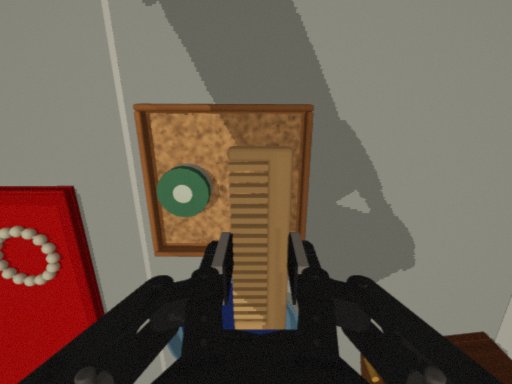

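Emit:
{"name": "servo_tool", "arguments": {
  "deltas": [
    [[0, 0, 0.13], 0, -0.6],
    [[0, 0, 0.13], 0, -0.6],
    [[0, 0, 0.1], 0, -0.6],
    [[0, 0, 0.06], 0, -0.6],
    [[0, 0, 0.03], 0, -0.6],
    [[0, 0, 0.01], 0, -0.6],
    [[0, 0, 0], 0, -0.6],
    [[0, 0, 0], 0, -0.6]
  ]
}}

```text
t: 26.45
tcp_pos: [0.3888, 0.385, 0.0126]
orientation: [0.001, -0.0, 1.0, 0.001]
contact_force: [0.2, -0.0, 0.1]
gripper_width: 0.372
gripper_force: 59.7
```

Emit:
{"name": "servo_tool", "arguments": {
  "deltas": [
    [[0, 0, 0.01], 0, -0.6],
    [[0, 0, 0.006], 0, -0.6],
    [[0, 0, 0], 0, -0.6]
  ]
}}

```text
t: 26.75
tcp_pos: [0.3883, 0.3849, 0.0082]
orientation: [0.0, -0.0, 1.0, 0.0]
contact_force: [-0.9, -0.5, 4.3]
gripper_width: 0.375
gripper_force: 60.2
```

Emit:
{"name": "servo_tool", "arguments": {
  "deltas": [
    [[0, 0, 0], 0, -0.02],
    [[0, 0, 0], 0, -0.02],
    [[0, 0, 0], 0, -0.02],
    [[0, 0, -0.06], 0, -0.02],
    [[0, 0, -0.15], 0, -0.02],
    [[0, 0, -0.15], 0, -0.3],
    [[0, 0, -0.15], 0, -0.35],
    [[0, 0, 0], 0, -0.35]
  ]
}}

```text
t: 27.55
tcp_pos: [0.3915, 0.387, 0.1424]
orientation: [0.005, -0.0, 1.0, 0.003]
contact_force: [0.3, 0.8, 0.2]
gripper_width: 0.324
gripper_force: 0.0
```

```bash
python3 -c "
from h import *
from scipy.optimize import least_squares
for f in('w0','w5'):
    w=dict(np.load(f+'.npz'));W=world(w);Z=W[...,2];X,Y=W[...,0],W[...,1];H=cv2.cvtColor(w['pixels'],cv2.COLOR_BGR2HSV)
    m=(np.hypot(X-.471,Y-.118)<.05)&(Z<.03)&(H[...,1]<120)&(H[...,2]>90)
    P=W[m];P=P[P[:,2]>.012][:,:2]
    q=least_squares(lambda q:np.hypot(P[:,0]-q[0],P[:,1]-q[1])-.032,[.471,.118],loss='soft_l1',f_scale=.003).x
    d=P-q;a=np.arctan2(d[:,1],d[:,0]);e=np.mean(np.exp(16j*a));print(f,q,np.degrees(np.angle(e))/16,abs(e),len(P))
go(.471,.15,.1,180)
"
```

```text
w0 [0.47081324 0.11765877] -2.3178899582168047 0.20197643403619578 1372
w5 [0.46937101 0.1160616 ] -2.3193271019113255 0.26062193546265944 1373
t 27.55 tcp [0.3915 0.387  0.1424] yaw -180.0 tilt 0.74 shift [-0.316 -0.949  0.166] roll 0.0 w 27.6 gf 0.0 q6 -1.01 F [0.3 0.8 0.2]
```

Emit:
{"name": "servo_tool", "arguments": {
  "deltas": [
    [[0, 0, 0], -0.04, -0.35],
    [[0, 0, 0], -0.039, -0.35],
    [[0, 0, 0], 0, -0.35],
    [[0, 0, 0], 0, -0.35]
  ]
}}

```text
t: 27.95
tcp_pos: [0.3876, 0.3844, 0.1348]
orientation: [-0.0, -0.078, 0.997, -0.0]
contact_force: [0.0, -0.3, 0.1]
gripper_width: 0.327
gripper_force: 0.0
```

```bash
python3 -c "
from h import *
go(.4755,.0857,.1,189)
"
```

```text
t 27.95 tcp [0.3876 0.3844 0.1348] yaw -171.0 tilt 0.02 shift [-0.16  -1.235  0.139] roll -0.0 w 27.8 gf 0.0 q6 -1.17 F [ 0.  -0.3  0.1]
```

Emit:
{"name": "servo_tool", "arguments": {
  "deltas": [
    [[-0.02, -0.155, 0], 0, -0.35],
    [[-0.02, -0.155, 0], 0, -0.35],
    [[-0.02, -0.155, 0], 0, -0.35],
    [[-0.02, -0.155, 0], 0, -0.35],
    [[-0.02, -0.155, 0], 0, -0.35],
    [[-0.02, -0.155, 0], 0, -0.35],
    [[-0.02, -0.155, 0], 0, -0.35],
    [[-0.02, -0.15, 0], 0, -0.35]
  ]
}}

```text
t: 28.75
tcp_pos: [0.4761, 0.0842, 0.1349]
orientation: [0.0, -0.078, 0.997, -0.0]
contact_force: [0.1, 0.6, -0.6]
gripper_width: 0.319
gripper_force: 0.0
```

Emit:
{"name": "servo_tool", "arguments": {
  "deltas": [
    [[0, 0, 0.1], 0, -0.35],
    [[0, 0, 0.04], 0, -0.35],
    [[0, 0, 0], 0, -0.35],
    [[0, 0, 0], 0, -0.35],
    [[0, 0, 0], 0, -0.35]
  ]
}}

```text
t: 29.25
tcp_pos: [0.4764, 0.0866, 0.1006]
orientation: [0.001, -0.08, 0.997, -0.0]
contact_force: [0.5, -0.0, 0.4]
gripper_width: 0.329
gripper_force: 0.0
```

```bash
python3 -c "
from h import *
from rig import cams
go(.4755,.0857,.008,189)
r=cams.get_image('wrist');cv2.imwrite('pics/wrist7.png',r['pixels'])
w=r;W=world(w);Z=W[...,2];X,Y=W[...,0],W[...,1];H=cv2.cvtColor(w['pixels'],cv2.COLOR_BGR2HSV)
m=(np.hypot(X-.471,Y-.118)<.045)&(Z<.03)&(H[...,1]<120)&(H[...,2]>90)
report(W,m,'b')
"
```

```text
t 29.25 tcp [0.4764 0.0866 0.1006] yaw -170.9 tilt 0.08 shift [ 0.004 -0.003  0.371] roll 0.001 w 27.9 gf 0.0 q6 -1.8 F [ 0.5 -0.   0.4]
b 2120 rect c [471.  119.3] size [78.3 73.8] ang 54.4 mean [467.7 117.2  15.5] circ [471.9 118.7] 39.9 z5/95 [12.3 18.1]
```

View pics/wrist7.png

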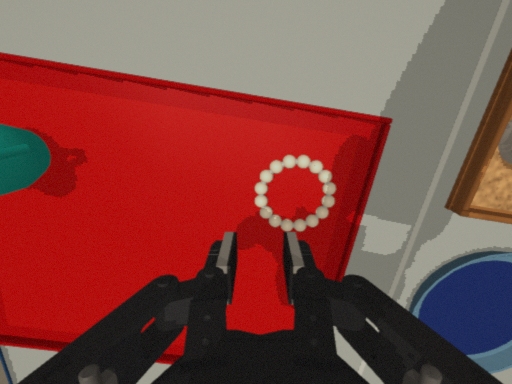

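The bangle's near bead row at (261,195) lies on the finger midline, with the gap between two beads, so I'll descend there.

Emit:
{"name": "servo_tool", "arguments": {
  "deltas": [
    [[0, 0, 0.13], 0, -0.35],
    [[0, 0, 0.12], 0, -0.35],
    [[0, 0, 0.07], 0, -0.35],
    [[0, 0, 0.03], 0, -0.35],
    [[0, 0, 0.012], 0, -0.35],
    [[0, 0, 0], 0, -0.35],
    [[0, 0, 0], 0, -0.35],
    [[0, 0, 0], 0, -0.35]
  ]
}}

```text
t: 30.1
tcp_pos: [0.4769, 0.0858, 0.0103]
orientation: [0.001, -0.079, 0.997, -0.0]
contact_force: [1.2, -0.2, -0.3]
gripper_width: 0.329
gripper_force: 0.0
```

Emit:
{"name": "servo_tool", "arguments": {
  "deltas": [
    [[0, 0, 0.009], 0, -0.4],
    [[0, 0, 0], 0, -0.7],
    [[0, 0, 0], 0, -1],
    [[0, 0, 0], 0, -1],
    [[0, 0, 0], 0, -1],
    [[0, 0, 0], 0, -1]
  ]
}}

```text
t: 30.7
tcp_pos: [0.476, 0.0859, 0.0072]
orientation: [0.0, -0.079, 0.997, -0.0]
contact_force: [-0.5, 0.4, 2.2]
gripper_width: 0.094
gripper_force: 58.7
```

```bash
python3 -c "
from h import *
# keep yaw: bangle centre stays at (-.005,+.0316) from tcp
go(.579+.005,.349-.0316,.13,189)
"
```

```text
t 30.7 tcp [0.476  0.0859 0.0072] yaw -170.9 tilt 0.01 shift [-0.571  0.847 -0.491] roll 0.001 w 8.0 gf 58.7 q6 -1.8 F [-0.5  0.4  2.2]
```

Emit:
{"name": "servo_tool", "arguments": {
  "deltas": [
    [[0, 0, -0.04], 0, -1],
    [[0, 0, -0.12], 0, -1],
    [[0, 0, -0.14], 0, -1],
    [[0, 0, -0.1], 0, -1],
    [[0, 0, 0], 0, -1]
  ]
}}

```text
t: 31.2
tcp_pos: [0.4792, 0.0857, 0.1116]
orientation: [0.004, -0.079, 0.997, -0.001]
contact_force: [0.5, -0.8, -0.7]
gripper_width: 0.093
gripper_force: 58.7
```

Emit:
{"name": "servo_tool", "arguments": {
  "deltas": [
    [[-0.095, 0.141, 0], 0, -1],
    [[-0.095, 0.141, 0], 0, -1],
    [[-0.095, 0.141, 0], 0, -1],
    [[-0.095, 0.141, 0], 0, -1],
    [[-0.095, 0.141, 0], 0, -1],
    [[-0.095, 0.141, 0], 0, -1],
    [[0, 0, 0], 0, -1],
    [[0, 0, 0], 0, -1]
  ]
}}

```text
t: 32.0
tcp_pos: [0.5825, 0.3175, 0.1055]
orientation: [-0.001, -0.08, 0.997, -0.0]
contact_force: [0.2, 0.5, -1.0]
gripper_width: 0.097
gripper_force: 58.8
```

```bash
python3 -c "
from h import *
from rig import cams
go(.584,.3175,.0095,189)
r=cams.get_image('wrist');cv2.imwrite('pics/wrist8.png',r['pixels'])
w=r;W=world(w);Z=W[...,2];X,Y=W[...,0],W[...,1];H=cv2.cvtColor(w['pixels'],cv2.COLOR_BGR2HSV)
report(W,(Z>.07)&(Z<.14)&(H[...,1]<120)&(H[...,2]>110)&(np.hypot(X-.579,Y-.349)<.06),'b')
"
```

```text
t 32.0 tcp [0.5825 0.3175 0.1055] yaw -170.9 tilt 0.14 shift [-0.007 -0.001  0.384] roll 0.001 w 8.3 gf 58.8 q6 -1.41 F [ 0.2  0.5 -1. ]
b 3679 rect c [570.4 340.7] size [59.6 85.6] ang 8.6 mean [562.9 347.7 113.9] circ [578.1 341.9] 43.4 z5/95 [110.6 116.2]
```

View pics/wrist8.png

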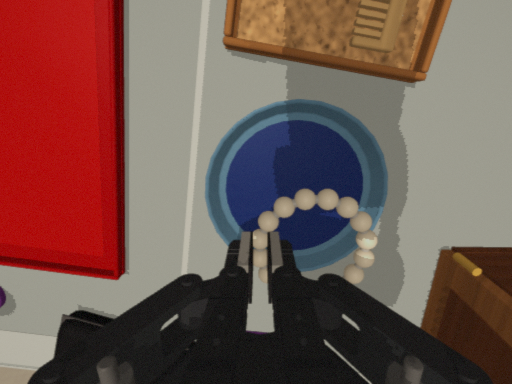

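Emit:
{"name": "servo_tool", "arguments": {
  "deltas": [
    [[0, 0, 0.12], 0, -1],
    [[0, 0, 0.12], 0, -1],
    [[0, 0, 0.07], 0, -1],
    [[0, 0, 0.04], 0, -1],
    [[0, 0, 0.02], 0, -1],
    [[0, 0, 0.008], 0, -1],
    [[0, 0, 0], 0, -1],
    [[0, 0, 0], 0, -1]
  ]
}}

```text
t: 32.85
tcp_pos: [0.5842, 0.3175, 0.0138]
orientation: [0.001, -0.079, 0.997, 0.0]
contact_force: [0.5, -0.6, -0.1]
gripper_width: 0.097
gripper_force: 58.8
```

Emit:
{"name": "servo_tool", "arguments": {
  "deltas": [
    [[0, 0, 0.012], 0, -1],
    [[0, 0, 0.008], 0, -1],
    [[0, 0, 0], 0, -1]
  ]
}}

```text
t: 33.15
tcp_pos: [0.5838, 0.3174, 0.0082]
orientation: [0.0, -0.079, 0.997, 0.0]
contact_force: [-0.9, -0.9, 3.3]
gripper_width: 0.094
gripper_force: 59.1
```

Emit:
{"name": "servo_tool", "arguments": {
  "deltas": [
    [[0, 0, 0], 0, -0.4],
    [[0, 0, 0], 0, -0.4],
    [[0, 0, 0], 0, -0.4],
    [[0, 0, -0.05], 0, -0.4],
    [[0, 0, -0.15], 0, -0.4],
    [[0, 0, -0.18], 0, -0.4],
    [[0, 0, -0.18], 0, -0.4],
    [[0, 0, -0.18], 0, -0.4]
  ]
}}

```text
t: 33.95
tcp_pos: [0.5832, 0.3172, 0.1954]
orientation: [0.0, -0.079, 0.997, 0.0]
contact_force: [0.8, 0.3, 0.7]
gripper_width: 0.297
gripper_force: 0.0
```

Emit:
{"name": "servo_tool", "arguments": {
  "deltas": [
    [[0.13, -0.089, 0], 0, -0.4],
    [[0.13, -0.089, 0], 0, -0.4],
    [[0.13, -0.089, 0], 0, -0.4],
    [[0.13, -0.089, 0], 0, -0.4],
    [[0.13, -0.089, 0], 0, -0.4],
    [[0.13, -0.089, 0], 0, -0.4],
    [[0.13, -0.089, 0], 0, -0.4],
    [[0.13, -0.089, 0], 0, -0.4]
  ]
}}

```text
t: 34.75
tcp_pos: [0.3535, 0.0997, 0.1932]
orientation: [0.001, -0.079, 0.997, -0.0]
contact_force: [0.9, -1.3, 0.6]
gripper_width: 0.3
gripper_force: 0.0
```

Emit:
{"name": "servo_tool", "arguments": {
  "deltas": [
    [[0, 0, 0], 0, -0.4],
    [[0, 0, 0], 0, -0.4],
    [[0, 0, 0], 0, -0.4]
  ]
}}

```text
t: 35.05
tcp_pos: [0.3555, 0.1007, 0.1934]
orientation: [0.001, -0.079, 0.997, 0.0]
contact_force: [-0.2, -0.1, -0.3]
gripper_width: 0.296
gripper_force: 0.0
```

```bash
python3 -c "
from h import *
from rig import cams
r=cams.get_image('top');cv2.imwrite('pics/top3.png',cv2.resize(r['pixels'],(800,600),interpolation=cv2.INTER_CUBIC))
W=world(r);Z=W[...,2];X,Y=W[...,0],W[...,1];H=cv2.cvtColor(r['pixels'],cv2.COLOR_BGR2HSV)
report(W,(np.hypot(X-.579,Y-.349)<.055)&(H[...,1]<110)&(H[...,2]>120),'bangle')
report(W,(abs(X-.388)<.07)&(abs(Y-.385)<.025)&(Z>.0125)&(Z<.03),'comb')
report(W,(np.hypot(X-.388,Y-.31)<.04)&(Z>.026)&(Z<.05),'tin')
report(W,(np.hypot(X-.388,Y+.374)<.045)&(H[...,0]>15)&(H[...,0]<35)&(H[...,1]>110)&(Z<.06),'padlock')
report(W,(np.hypot(X-.393,Y+.321)<.04)&(Z>.045)&(Z<.07),'stop')
report(W,(np.hypot(X-.473,Y+.128)<.05)&(Z>.07)&(Z<.1),'jugtop')
"
```

```text
bangle 234 rect c [580.1 348.3] size [72.4 74.8] ang 44.0 mean [579.7 347.1  14. ] circ [579.2 348.8] 39.0 z5/95 [ 5.1 18.6]
comb 349 rect c [390.4 383.2] size [118.6  34.6] ang 1.2 mean [388.3 385.6  15.1] circ [390.6 383.2] 60.7 z5/95 [12.9 18.2]
tin 258 rect c [391.  308.4] size [48.1 47.5] ang 89.6 mean [390.9 308.5  31.3] circ [390.9 309.1] 25.1 z5/95 [28.3 34.6]
padlock 245 rect c [ 387.8 -377.6] size [42.1 48.3] ang 5.8 mean [ 387.2 -373.    26.2] circ [ 388.6 -377.3] 28.3 z5/95 [16.2 31. ]
stop 213 rect c [ 394.7 -320.9] size [39.6 42.6] ang 51.2 mean [ 395.1 -319.    56. ] circ [ 394.7 -321.5] 22.1 z5/95 [47.3 62. ]
jugtop 145 rect c [ 473.8 -127.1] size [60.9 45. ] ang 82.7 mean [ 473.9 -129.8   80.6] circ [ 473.8 -124.6] 35.4 z5/95 [71.4 87.3]
```

View pics/top3.png

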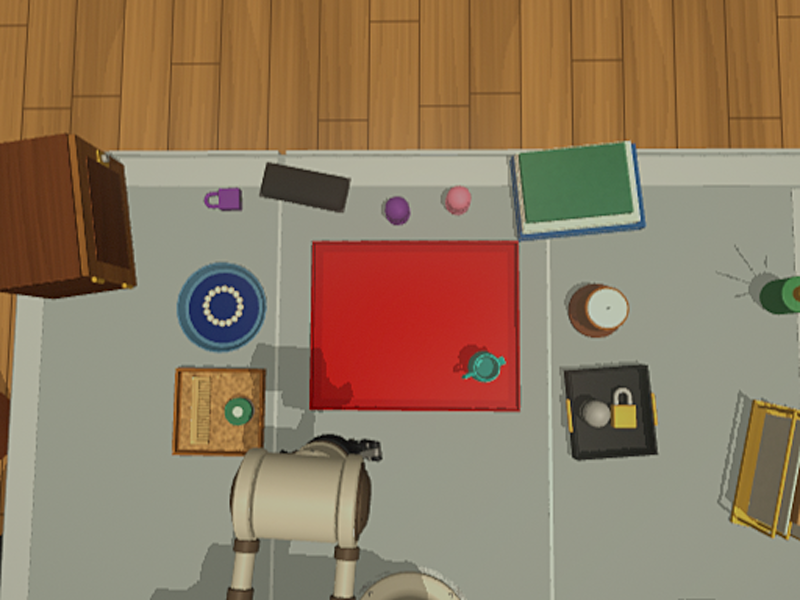

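The final view shows everything placed: bangle at (222,306) in the dish, comb (202,410) and tin (238,411) in the grooming tray, stopper (597,413) and padlock (624,410) in the bin. The jug at (485,367) hasn't moved, and the robot is clear of everything.

```bash
python3 -c "
from rig import ticket
print(ticket.close_job())"
```

```text
the job is handed in; nothing more can be done
None
```

I handed the job in after about 35 s of robot time: the last camera check showed all five things inside their containers and the jug where it started, but the hand-in call returned no verdict.

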